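# Hook a pedal's return spring onto its stud with a spring puller

## Task

Take the spring puller from its wooden stand, put its pin into the eye at the free end of the pedal's return spring, stretch the spring and hook its notched plate onto the upright stud, easing it gently into the notch and never overstretching it or forcing the plate against the stud. Where the stud is clamped in its slot has to be felt or seen. Keep the gripper itself off the spring, then set the puller back fully down in its stand and leave the things around alone.

Things in the scene. Friction and masses are not known exactly. Their poses are not given: they have to be found in the camera images.
- pedal_base: The opened foot pedal: a fixed flat grey steel base plate, 104 (x) x 214 (y) x 6 mm, on the worktop. Origin: centre of its underside. Its +y runs along its length from the spring's pivot (a pin at local x = 0, y = -85 mm) to the stud: the way the spring stretches. Two ears 26 mm high stand at local x = +-42, y = -78 mm.
- slot_mid (a point): Middle of the slot of the stud: on the base plate's centre line (local x = 0), local y = 53 mm, 21 mm up. The stud, a plain steel pin 8 mm in diameter, top 28 mm above the worktop (its foot: 16 mm across, 10 mm high), is clamped firmly in this slot up to 18 mm to either side along the plate's y; exactly where is not reported: see it or feel for it.
- spring_end (a joint): Stretch of the coil spring, in m: 0 when slack. Its pull is 110 N/m x (stretch + 20 mm): 2.2 N at the start, 4.4 to 8.4 N when on the stud (stretch 20 to 56 mm, by where the stud is). Beyond 72 mm the spring is overstretched and spoilt.
- spring_swing (a joint): Swing of the spring about its pivot, in rad: 0 when it points along the base plate's +y, positive when its hook end lies on the plate's -x side, as it does at the start. It turns almost freely and stays where it is left.
- eye (a point): Centre of the square through-hole (14 x 14 mm) for the puller's pin in the hook plate at the spring's free end. The steel hook plate is 22 mm wide (x -11 to 11 mm), 5 mm thick, 16 to 21 mm above the worktop, and moves only in its plane: along the spring and about the pivot. Axes: +y along the spring, away from the pivot; +x to the notch's open side. The nose ends 12 mm beyond in +y.
- notch (a point): Where the stud's axis lies once seated in the hook plate's notch: 17 mm from the eye's centre in -y, 100 mm + stretch from the pivot; axes as the eye's. The notch is cut in the +x edge: floor x = -5, walls y = -10.5 and +4 mm (bears on the stud). A lip (x 6 to 11) on the +4 wall narrows the mouth to y -10.5..+1 mm: the stud enters only while this point is 3 to 6.5 mm past it in +y.
- puller_grip (a point): Centre of the spring puller's wooden handle, 34 (x) x 24 (y) x 48 mm high, rounded, to be gripped across its 24 mm sides. Below it: a collar, a round steel guard 32 mm across (underside 32 mm below this point), and a straight pin 7 mm in diameter reaching 30 mm below the guard, tapered at the tip. It starts upright in its stand, pin in the hole. 100 to 190 g.
- puller_tip (a point): Lowest point of the puller's pin, 62 mm below the centre of the handle, on its axis; axes as the handle's (z up along it).
- stand_hole (a point): Mouth of the vertical through-hole, 12 mm in diameter, in the middle of the top of the puller's stand, a fixed wooden block 66 x 66 x 40 mm high. With the puller put back, its guard rests on the block and its tip is 30 mm below the mouth.
- wax_tin_mid (a point): Bystander, to be left alone: flat round green tin, 78 mm across, 30 mm high. The point is on its axis, 15 mm above its underside.
- eraser_mid (a point): Bystander, to be left alone: small eraser 23 x 50 x 13 mm. The point is on its axis, 15 mm above its underside.
- sleeve_0_mid (a point): Bystander, to be left alone: short tubular sanding sleeve standing on end, 26 mm across, 30 mm high. The point is on its axis, 15 mm above its underside.
- chuck_key_mid (a point): Bystander, to be left alone: T-shaped chuck key 50 x 66 x 12 mm. The point is on its axis, 15 mm above its underside.
- burr_block_mid (a point): Bystander, to be left alone: wooden block holding burrs, 50 x 130 x 66 mm. The point is on its axis, 15 mm above its underside.
- abrasive_roll_mid (a point): Bystander, to be left alone: roll of abrasive cloth standing on end, 52 mm across, 49 mm high. The point is on its axis, 15 mm above its underside.
Not all that is in view belongs to the job. What is shaped like the part that bears puller_grip but orange is not meant.

How it is judged:
By the outcome, as a careful person would: the job done as asked, in the order asked, and still so for the second after the job is handed in, with the robot touching nothing.
It also fails if it takes over 72 s, if anything falls off the work surface, if the arm or the gripper's body presses on something with over 40 N, if the wrist force passes 120 N, or if a joint passes its speed limit or range.

## Robot

A 6-joint arm with a two-finger parallel gripper is mounted at the origin on a cart in front of the work surface, level with it; the furniture and walls round the work are solid. World frame = base frame: x ahead of the robot, y to its left, z up, the work surface at z = 0. Lengths are in m, angles in rad, forces in N, time in s.
With the tool pointing down it reaches from about 0.225 to 0.875 m from the base axis. Payload 3.4 kg.
Tool frame: the origin (TCP) lies on the centre line of the jaws, within the pads' length; the fingertips stand 17 mm ahead of it and the grasp point (between the pads) lies 2 mm behind it (nose_length is the distance from the TCP to the fingertips, in m); z points along the fingers, y is the line along which they close (so a half turn about z gives the same grasp; the last joint's range is limited). The gripper opens to 85 mm and grips with 20 to 120 N. Pads are 22 mm wide; open, the fingers measure 114 mm over their backs; the gripper's body (76 mm by 85 mm) begins 54 mm behind the grasp point. The pads swing forward as they close: fully open they stand 13 mm farther back than shut.
Start: joints at [1.062, 0.276, 1.505, -0, 1.361, -0.121], TCP at [0.217, 0.532, 0.248] pointing down, gripper open.
Joint ranges: [-2.89, 2.89], [-0.75, 2.08], [0.22, 2.7], [-1.18, 4.32], [0.11, 2.71], [-2.7, 2.7]. Speed limits (rad/s): [2.57, 2.57, 3.14, 3.14, 3.14, 3.14].

## Interface

Orientations are given as a unit quaternion [w, x, y, z].
In Python, from rig import get_state, get_image, sign_off, find_in, place_of, nose_length gives the robot as it stands.
- The arm moves only by the tool apply_moves, never from a script. Its argument "deltas" is one flat list of numbers, 5 for each row, row after row: the finger opening in mm, from 0 to 85.4, then the shift along the tool's x, y, z in mm, then the turn about the tool's z in degrees. A call has 1 to 12 rows; each row is the pose to reach, as a shift and turn from the pose commanded when the call began, along the tool's axes at that moment; what a row does not reach only later rows make up. A row lasts 1/12 s, in which the tool goes at most 41.7 mm and 7.16 degrees, less where a joint would pass 70% of its speed; a pose out of reach is approached as far as the arm can. A call with a gripper value outside its range is refused whole. The fingers move at their own pace and stop on an object; "squeeze" is the grip in N (left out, the last holds). Time passes only in rows, so rows that repeat a pose let the fingers close. It gives the time, the measured TCP pose, the force, the opening and the grip force at its end, in the units of the state.
- get_state(): the state, without advancing time (a new reading comes with each control period).
- get_image(name): name is "scene" or "top"; returns a dict with "frame" (480x640x3 uint8, red, green, blue), "K" (3x3 intrinsics, pixels), "position" and "orientation" of the camera in the world. Camera axes: x right, y down, z forward; pixel columns grow to the right and rows downward; lengths in m; the calibration is good to about 2 mm. A picture is of the moment at which its call begins. There is no depth.
- sign_off(): hands the job in; it is judged then, once.
Trained networks look in a picture, given as the dict that the camera call returned (one of the last four; its "shot" number tells which), for a name from the list of things; names that differ only in an ending like _2 or _b are one class to them, and where a whole thing is asked for, a point or a joint stands for the part that bears it (a point fixed in the world has none). Each returns a list of dicts, best first, with "score" (0 to 1); they miss things now and then, are a little off and sometimes report something else, mostly with a low value. They report only what shows in the picture. A call takes as long as a camera call. They do not tell look-alikes from the thing itself.
- find_in(query, picture): "point" ([column, row] in pixels, amid what is visible of it).
- place_of(query, picture): "point" ([column, row] in pixels: a listed point, or the origin of a listed thing).
The state is a dict: "clock": time; "qpos": joint angles; "qd": joint speeds; "effort": joint torques, N m; "position": TCP position; "ee_rot": TCP orientation; "contact_force": force on the tool from outside, world axes, zero at the start; "moment": the same for the moment, N m; "width": finger opening in m; "gripper_force": force on a finger pad.
Only numpy, scipy, OpenCV 4.12 (cv2) and the standard library are available. Lean on these libraries where they do the work, as an engineer would, in place of code of your own. Each camera call takes 0.05 s, during which the arm holds its last target. There are 200 camera calls.

## Working session

There is one attempt and no reset: what is moved stays moved. The work goes in short steps, Python scripts to look and compute and a tool call to move; the robot and the scene stay as the last step left them, time stands still between calls to the robot, and variables do not carry over. Pictures are saved under pics/ and viewed, at most 10 in all, crops included, and the job is handed in when it is done.

Besides the shell and the picture viewer there is one more tool, called by a JSON object that holds its "op" and its "data", one argument or row to a line. apply_moves: Moves the arm, as the interface text tells. Its arguments: {"type":"object","properties":{"deltas":{"type":"array"},"squeeze":{"type":"number"}},"required":["deltas"]}

```bash
mkdir -p pics
cat > h.py <<'E'
import numpy as np, cv2
from scipy.spatial.transform import Rotation as R
from rig import *
def rot(q): return R.from_quat([q[1],q[2],q[3],q[0]]).as_matrix()
def proj(im,p):
    c=rot(im["orientation"]).T@(np.array(p,float)-np.array(im["position"])); u=np.array(im["K"])@c; return u[:2]/u[2]
def back(im,px,z):
    d=rot(im["orientation"])@np.linalg.inv(np.array(im["K"]))@np.array([px[0],px[1],1.]); o=np.array(im["position"]); return o+d*(z-o[2])/d[2]
def save(im,n,crop=None,s=1):
    f=im["frame"][:,:,::-1]
    if crop: f=f[crop[1]:crop[3],crop[0]:crop[2]]
    cv2.imwrite("pics/"+n,cv2.resize(f,None,fx=s,fy=s,interpolation=cv2.INTER_CUBIC))
E
cat > a.py <<'E'
from h import *
s=get_state();print(s["position"],s["ee_rot"],s["contact_force"],nose_length)
Z=dict(pedal_base=0,slot_mid=.021,eye=.0185,notch=.0185,puller_grip=.072+.0,puller_tip=.01,stand_hole=.04,wax_tin_mid=.015,eraser_mid=.0,sleeve_0_mid=.015,chuck_key_mid=.0,burr_block_mid=.015,abrasive_roll_mid=.015)
ims={n:get_image(n) for n in("top","scene")}
for n,im in ims.items():
    save(im,n+"0.png"); print(n,im["position"])
    for q,z in Z.items():
        r=place_of(q,im)[:3]
        print(q,[(np.round(d["point"]).astype(int).tolist(),round(d["score"],2),np.round(back(im,d["point"],z)[:2],4).tolist()) for d in r])
E
python3 a.py
```

```text
[0.2171703  0.53185321 0.24742515] [-3.10728763e-04  1.92669874e-01  9.81263175e-01 -8.96702408e-04] [ 0.49968192 -0.31134236  0.71418463] 0.017
top [0.48264083 0.02821737 0.95770453]
pedal_base [([240, 262], 0.7, [0.5621, 0.2112])]
slot_mid [([215, 267], 0.93, [0.5508, 0.2583])]
eye [([228, 280], 0.85, [0.5247, 0.2308])]
notch [([237, 277], 0.87, [0.5309, 0.2136])]
puller_grip [([433, 311], 0.69, [0.4616, -0.1736]), ([478, 287], 0.54, [0.5055, -0.2629])]
puller_tip [([428, 311], 0.56, [0.4587, -0.178]), ([431, 310], 0.37, [0.4607, -0.1851])]
stand_hole [([429, 312], 0.62, [0.4589, -0.1741]), ([243, 264], 0.6, [0.5561, 0.1962])]
wax_tin_mid [([301, 342], 0.84, [0.3986, 0.0811])]
eraser_mid [([177, 342], 0.62, [0.3979, 0.3374]), ([213, 269], 0.59, [0.549, 0.268]), ([428, 237], 0.4, [0.6133, -0.1866])]
sleeve_0_mid [([368, 206], 0.52, [0.6781, -0.0599])]
chuck_key_mid [([342, 208], 0.58, [0.6771, -0.0054]), ([426, 235], 0.28, [0.6172, -0.1823])]
burr_block_mid [([403, 166], 0.8, [0.7651, -0.1362]), ([427, 236], 0.6, [0.6147, -0.1798])]
abrasive_roll_mid [([427, 235], 0.6, [0.6163, -0.1
[... 200 characters left out ...]
33], 0.39, [0.5277, 0.2548])]
notch [([285, 240], 0.46, [0.5294, 0.2099])]
puller_grip [([321, 297], 0.88, [0.4651, -0.169]), ([355, 322], 0.61, [0.4888, -0.2714]), ([281, 235], 0.17, [0.4926, 0.1398])]
puller_tip [([365, 346], 0.97, [0.5104, -0.2783]), ([323, 323], 0.92, [0.4679, -0.1744]), ([369, 264], 0.43, [0.6838, 0.0067])]
stand_hole [([318, 312], 0.97, [0.4575, -0.1737])]
wax_tin_mid [([256, 274], 0.6, [0.399, 0.0653]), ([382, 306], 0.4, [0.6094, -0.1805])]
eraser_mid []
sleeve_0_mid [([383, 276], 0.48, [0.6799, -0.068])]
chuck_key_mid [([370, 263], 0.45, [0.6992, 0.0228])]
burr_block_mid []
abrasive_roll_mid [([385, 307], 0.66, [0.6127, -0.1866]), ([286, 228], 0.5, [0.5601, 0.2884])]
```

View pics/top0.png

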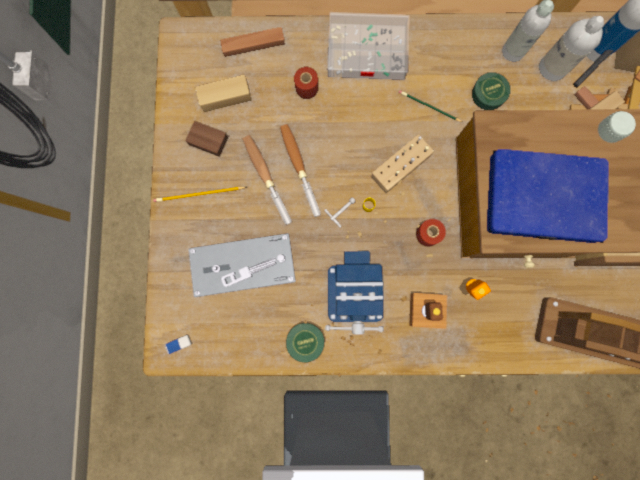

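Run:
```python
import cv2,numpy as np
t=cv2.imread("pics/top0.png");s=cv2.imread("pics/scene0.png")
a=cv2.resize(t[215:315,165:325],(800,500),interpolation=cv2.INTER_CUBIC)
cv2.imwrite("pics/topc.png",a)
b=cv2.resize(t[250:350,390:520],(390,300),interpolation=cv2.INTER_CUBIC);c=cv2.resize(s[270:370,280:410],(390,300),interpolation=cv2.INTER_CUBIC)
d=cv2.resize(s[190:290,220:480],(780,300),interpolation=cv2.INTER_CUBIC)
cv2.imwrite("pics/pull.png",np.vstack([np.hstack([b,c]),d]))
```

```text
(no output)
```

View pics/topc.png

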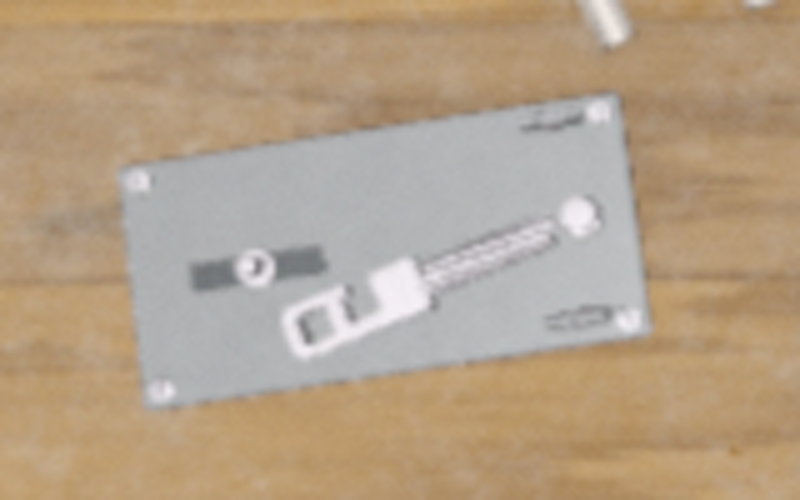

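View pics/pull.png

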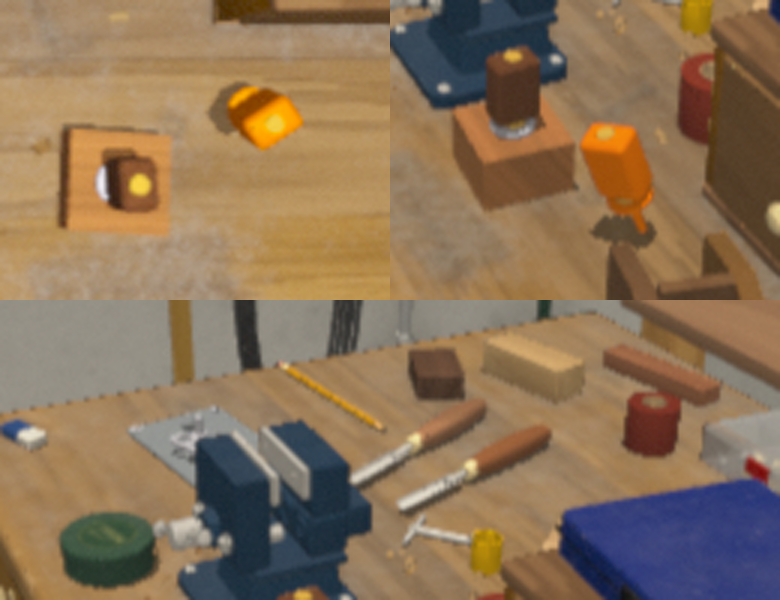

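Candidates for the puller: brown handle upright in its block at top (433,311), and a tilted orange one at (478,287). The brown one fits, because it stands in the stand and orange is excluded; the crop confirms it. The crop also shows the stud at about (216,268), eye (228,280) and pivot (281,258).

```bash
cat > b.py <<'E'
from h import *
im=get_image("top");f=im["frame"];hsv=cv2.cvtColor(f,cv2.COLOR_RGB2HSV);print(np.array(im["K"]).round(1).tolist())
def rect(mask,x0,y0,x1,y1,z,close=9):
    m=np.zeros_like(mask);m[y0:y1,x0:x1]=mask[y0:y1,x0:x1]
    if close: m=cv2.morphologyEx(m,cv2.MORPH_CLOSE,np.ones((close,close)))
    c=max(cv2.findContours(m,cv2.RETR_EXTERNAL,cv2.CHAIN_APPROX_NONE)[0],key=cv2.contourArea)[:,0]
    w=np.array([back(im,p,z)[:2] for p in c])*1000
    return cv2.minAreaRect(w.astype(np.float32))
base=rect((hsv[...,1]<45).astype(np.uint8)*255,180,225,305,305,.006); print("base",base)
stand=rect(((hsv[...,0]<14)&(hsv[...,1]>110)).astype(np.uint8)*255,402,282,455,338,.04);print("stand",stand)
dark=((f.sum(2)<250)).astype(np.uint8)*255
print("handle",rect(dark,415,292,452,330,.12,5))
# top cap yellow
y=((hsv[...,0]>18)&(hsv[...,0]<35)&(hsv[...,1]>130)&(f[...,0]>150));ys,xs=np.nonzero(y[295:325,420:450]);print("cap",xs.mean()+420,ys.mean()+295,back(im,(xs.mean()+420,ys.mean()+295),.126))
# stud/pivot as bright blobs
for n,(cx,cy),z in(("stud",(215.5,268),.010),("pivot",(280.6,258),.02)):
    p=f[int(cy)-6:int(cy)+7,int(cx)-6:int(cx)+7].astype(int).sum(2);print(n);print(p)
for n in("stud","pivot","eye"):pass
(c,wh,a)=base;c=np.array(c)/1000
# +y local roughly +y world
for k in range(4):
    t=np.radians(a+90*k);u=np.array([np.cos(t),np.sin(t)])
    if u[1]>.8: yl=u
xl=np.array([yl[1],-yl[0]])
print("c",c,"yl",yl)
for n,p,z in(("stud_top",(215.8,268.2),.028),("pivot",(280.6,258),.02),("eye",(228,280),.021)):
    w=back(im,p,z)[:2]-c;print(n,(w@xl*1000).round(1),(w@yl*1000).round(1))
for q in((0,-.085,.02),(0,.053,.028),(0,.071,.028),(0,.035,.028)):
    w=c+xl*q[0]+yl*q[1];print(q,proj(im,[*w,q[2]]).round(1))
E
python3 b.py
```

```text
[[456.7, 0.0, 322.1], [0.0, 456.7, 236.8], [0.0, 0.0, 1.0]]
base ((557.22802734375, 207.2083740234375), (103.94302368164062, 214.35922241210938), 8.23626708984375)
stand ((463.5790100097656, -167.64491271972656), (63.07246017456055, 58.78627014160156), 88.18157196044922)
handle ((463.1261901855469, -159.95620727539062), (21.787111282348633, 30.331388473510742), 89.69544982910156)
cap 436.1162790697674 311.1162790697674 [ 0.46209308 -0.16733999  0.126     ]
stud
[[534 537 537 532 535 534 536 530 532 526 523 534 531]
 [533 535 536 538 532 536 529 529 525 528 526 531 528]
 [541 536 535 537 538 542 556 543 528 527 525 521 508]
 [532 528 532 529 561 616 647 646 612 537 455 423 429]
 [493 471 475 517 597 629 595 548 589 606 489 379 367]
 [404 401 448 561 654 685 624 419 486 604 597 397 353]
 [351 362 443 585 679 707 651 419 491 640 629 413 364]
 [356 359 407 551 646 633 553 435 575 678 619 409 367]
 [361 359 372 489 607 633 612 629 680 668 546 405 408]
 [362 361 376 428 529 628 674 691 687 622 515 497 512]
 [434 447 472 489 517 549 579 591 589 561 538 540 537]
 [508 512 524 528 528 527 521
[... 337 characters left out ...]
 710 685 612 481 505 558]
 [566 560 577 640 701 709 716 717 714 652 483 507 557]
 [525 521 574 644 708 717 723 723 713 647 501 495 555]
 [613 577 550 638 690 716 726 725 694 639 617 511 558]
 [634 591 556 567 615 683 711 677 640 615 596 532 559]
 [569 534 552 551 564 637 706 684 630 575 544 548 564]
 [589 458 499 549 559 577 605 597 564 560 552 560 567]
 [542 479 478 548 557 559 559 553 555 567 565 565 569]
 [483 512 532 554 554 560 561 567 565 567 568 572 567]]
c [0.55722803 0.20720837] yl [-0.14325541  0.98968575]
stud_top -1.9 48.2
pivot -0.2 -84.8
eye -29.0 27.9
(0, -0.085, 0.02) [280.7 257.9]
(0, 0.053, 0.028) [213.4 267.6]
(0, 0.071, 0.028) [204.6 268.9]
(0, 0.035, 0.028) [222.1 266.3]
```

```bash
cat >> h.py <<'E'
C=np.array([.55723,.20721]);YL=np.array([-.14326,.98969]);XL=np.array([.98969,.14326]);PIV=C-.085*YL
def tool(target,yaw=None):
    "shift in tool mm to reach world target; yaw: desired world angle of tool y (deg)"
    s=get_state();M=rot(s["ee_rot"]);d=M.T@(np.array(target)-s["position"])*1000
    a=np.degrees(np.arctan2(M[1,1],M[0,1]));print("pos",s["position"].round(4),"yaw",a.round(2),"shift",d.round(1),"turn",None if yaw is None else round(-((yaw-a+180)%360-180),2),"t",round(s["clock"],2),"F",np.round(s["contact_force"],2))
    return M
E
python3 - <<'E'
from h import *
im=get_image("top")
for n,p,z in(("foot",(215.5,268.4),.010),("top",(214.1,268),.028),("topb",(214.4,268),.028)):
    w=back(im,p,z)[:2]-C;print(n,(w@XL*1000).round(1),(w@YL*1000).round(1))
for y in(.044,.048,.052): print(y,[proj(im,[*(C+YL*y),z]).round(1) for z in(.01,.028)])
tool([.461,-.1735,.22],90)
E
```

```text
foot -0.4 53.0
top -1.0 51.6
topb -1.1 51.0
0.044 [array([219.8, 267.6]), array([217.7, 267. ])]
0.048 [array([217.9, 267.9]), array([215.8, 267.2])]
0.052 [array([216. , 268.2]), array([213.8, 267.5])]
pos [0.2174 0.5323 0.2483] yaw 67.78 shift [-492.4 -561.3   28.2] turn -22.22 t 1.5 F [0.96 0.38 1.1 ]
```

{"op": "apply_moves", "data": {
  "deltas": [85,-246,-280,0,-11,85,-492,-561,0,-22,85,-492,-561,0,-22,85,-492,-561,0,-22,85,-492,-561,0,-22,85,-492,-561,0,-22,85,-492,-561,0,-22,85,-492,-561,0,-22,85,-492,-561,0,-22,85,-492,-561,0,-22,85,-492,-561,0,-22,85,-492,-561,0,-22]
}}

```text
clock: 2.5
position: [0.3795, 0.0612, 0.2488]
ee_rot: [0.001, 0.002, 1.0, 0.0]
contact_force: [1.0, -0.4, 0.4]
width: 0.085
gripper_force: 0.0
```

{"op": "apply_moves", "data": {
  "deltas": [85,0,0,0,0,85,0,0,0,0]
}}

```text
clock: 2.67
position: [0.3801, 0.0609, 0.2484]
ee_rot: [0.0, 0.005, 1.0, 0.0]
contact_force: [-1.2, 0.5, -0.5]
width: 0.085
gripper_force: 0.0
```

```bash
python3 -c "
from h import *
tool([.461,-.1735,.074],90)"
```

```text
pos [0.3801 0.0609 0.2484] yaw 89.41 shift [ -83.3 -233.6  174.4] turn -0.59 t 2.67 F [-1.23  0.48 -0.51]
```

{"op": "apply_moves", "data": {
  "deltas": [85,-42,-117,0,0,85,-83,-234,0,-0.6,85,-83,-234,0,-0.6,85,-83,-234,0,-0.6,85,-83,-234,0,-0.6,85,-83,-234,0,-0.6,85,-83,-234,0,-0.6,85,-83,-234,0,-0.6,85,-83,-234,60,-0.6,85,-83,-234,60,-0.6,85,-83,-234,60,-0.6]
}}

```text
clock: 3.58
position: [0.4583, -0.167, 0.1845]
ee_rot: [-0.004, -0.005, 1.0, 0.003]
contact_force: [-0.5, -0.3, -0.2]
width: 0.085
gripper_force: 0.0
```

```bash
python3 -c "
from h import *
tool([.461,-.1735,.074],90)
im=get_image('scene');save(im,'s1.png',(230,220,430,370),4)"
```

```text
pos [ 0.4583 -0.167   0.1845] yaw 90.53 shift [ -3.6  -7.2 110.4] turn 0.53 t 3.58 F [-0.45 -0.32 -0.19]
```

View pics/s1.png

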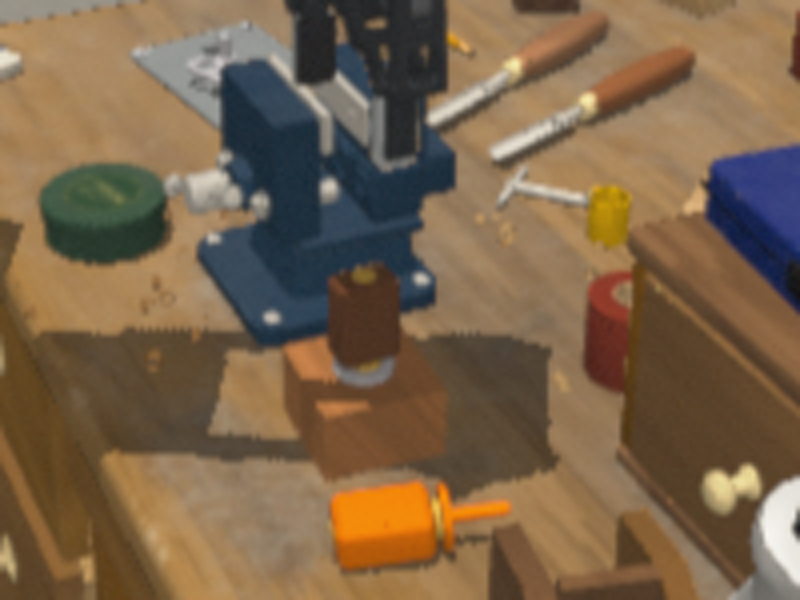

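The brown puller is upright in its stand around crop (365,310). The orange look-alike has toppled to (385,525), clear of the block. The gripper is above them.

{"op": "apply_moves", "data": {
  "deltas": [85,0,0,0,0,85,0,0,0,0,85,0,0,0,0]
}}

```text
clock: 3.88
position: [0.4625, -0.171, 0.1901]
ee_rot: [0.002, -0.004, 1.0, -0.001]
contact_force: [-0.1, -0.6, 1.3]
width: 0.0849
gripper_force: 0.0
```

```bash
python3 -c "
from h import *
tool([.461,-.1735,.074],90)
im=get_image('scene');print(back(im,(325,351),.015))
for n in ('scene','top'):
  im=get_image(n)
  print([(np.round(d['point']),d['score'],back(im,d['point'],.072).round(4)) for d in place_of('puller_grip',im)][:3])"
```

```text
pos [ 0.4625 -0.171   0.1901] yaw 90.44 shift [  1.9  -2.3 116.1] turn 0.44 t 3.88 F [-0.13 -0.64  1.25]
[ 0.43102398 -0.26313647  0.015     ]
[(array([322., 350.]), 0.77, array([ 0.3987, -0.3199,  0.072 ])), (array([321., 300.]), 0.63, array([ 0.4613, -0.1797,  0.072 ]))]
[(array([431., 311.]), 0.4, array([ 0.4614, -0.1699,  0.072 ]))]
```

{"op": "apply_moves", "data": {
  "deltas": [85,2,-2,40,0,85,2,-2,80,0,85,2,-2,80,0,85,2,-2,100,0,85,2,-2,119,0,85,2,-2,119,0,85,2,-2,119,0]
}}

```text
clock: 4.72
position: [0.4596, -0.1733, 0.07]
ee_rot: [-0.0, -0.003, 1.0, 0.0]
contact_force: [0.2, -0.7, 0.9]
width: 0.0851
gripper_force: 0.0
```

{"op": "apply_moves", "data": {
  "deltas": [40,0,0,0,0,30,0,0,0,0,24,0,0,0,0,20,0,0,0,0,20,0,0,0,0,20,0,0,0,0,20,0,0,0,0,20,0,0,0,0,20,0,0,0,0,20,0,0,0,0],
  "squeeze": 50
}}

```text
clock: 5.55
position: [0.4599, -0.1735, 0.0701]
ee_rot: [0.001, -0.003, 1.0, -0.0]
contact_force: [-0.4, -1.4, 6.1]
width: 0.0232
gripper_force: 49.6
```

```bash
python3 -c "
from h import *
s=get_state();print(s['width'],s['gripper_force'],s['moment'])
tool([.461,-.1735,.074],90)"
```

```text
0.02316932320807188 49.624380469322205 [0.04902662 0.15842471 0.05788464]
pos [ 0.4599 -0.1735  0.0701] yaw 90.38 shift [-1.1 -0.1 -3.9] turn 0.38 t 5.55 F [-0.44 -1.41  6.05]
```

{"op": "apply_moves", "data": {
  "deltas": [20,0,0,-5,0,20,0,0,-20,0,20,0,0,-50,0,20,0,0,-90,0,20,0,0,-130,0,20,0,0,-160,0,20,0,0,-190,0,20,0,0,-190,0,20,0,0,-190,0,20,0,0,-190,0]
}}

```text
clock: 6.38
position: [0.4586, -0.1726, 0.2583]
ee_rot: [-0.001, -0.003, 1.0, 0.001]
contact_force: [0.4, 0.5, -1.4]
width: 0.0236
gripper_force: 50.9
```

```bash
python3 -c "
from h import *
s=get_state();print(s['width'],s['gripper_force'])
eye=PIV+.117*R.from_euler('z',14.4,degrees=True).as_matrix()[:2,:2]@YL;print('eye',eye,'piv',PIV)
tool([*eye,.26],98.2)
im=get_image('scene');p=s['position']
z=p[2]-.06
print([(np.round(d['point'],1),d['score'],back(im,d['point'],z).round(4)) for d in place_of('puller_tip',im)][:3],'expected',proj(im,[p[0],p[1],z]))
q=proj(im,[p[0],p[1],z]).astype(int);save(im,'s2.png',(q[0]-50,q[1]-60,q[0]+50,q[1]+15),8)
"
```

```text
0.023569755268955418 50.88079512119293
eye [0.52437554 0.23107381] piv [0.5694071  0.12308635]
pos [ 0.4586 -0.1726  0.2583] yaw 90.38 shift [-68.4 403.3  -1.3] turn -7.82 t 6.38 F [ 0.38  0.45 -1.37]
[(array([318.3, 242.8]), 0.63, array([ 0.4585, -0.17  ,  0.1983])), (array([357. , 345.6]), 0.63, array([ 0.38  , -0.4674,  0.1983]))] expected [318.92189835 243.35238079]
```

View pics/s2.png

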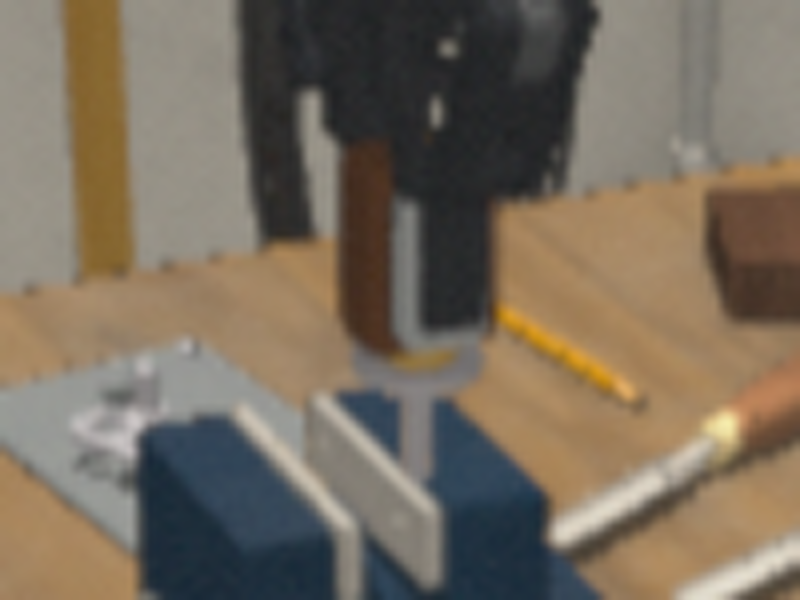

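The puller hangs upright in the jaws, with the pin tip at about crop (417,475). That puts its axis about 1–2 mm to +x of the TCP.

```bash
python3 -c "
from h import *
im=get_image('top');save(im,'t1.png',(180,230,310,305),6)
for q,z in(('eye',.0185),('eye',.021),('notch',.0185),('slot_mid',.021)):
  for d in place_of(q,im)[:2]:
    w=back(im,d['point'],z)[:2]-C;l=np.array([w@XL,w@YL])*1000;print(q,d['score'],np.round(d['point'],1),l.round(1),'r',np.hypot(l[0],l[1]+85).round(1),'ang',np.degrees(np.arctan2(-l[0],l[1]+85)).round(2))
"
```

```text
eye 0.64 [227.9 281.9] [-32.6  29.1] r 118.6 ang 15.95
eye 0.59 [457.4 313.6] [-165.3 -423.3] r 376.5 ang 153.95
eye 0.64 [227.9 281.9] [-32.8  28.6] r 118.2 ang 16.1
eye 0.59 [457.4 313.6] [-165.1 -422.6] r 375.8 ang 153.93
notch 0.51 [235.6 277.1] [-25.2  12.2] r 100.4 ang 14.53
slot_mid 0.59 [213.2 268.8] [-1.6 55.3] r 140.3 ang 0.66
```

View pics/t1.png

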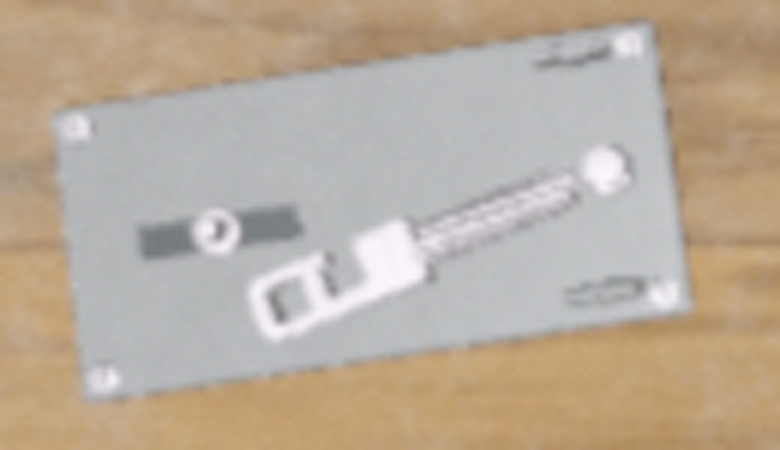

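{"op": "apply_moves", "data": {
  "deltas": [20,-10,40,0,-4,20,-34,200,0,-8,20,-67,403,0,-8,20,-67,403,0,-8,20,-67,403,0,-8,20,-67,403,0,-8,20,-67,403,0,-8,20,-67,403,0,-8,20,-67,403,0,-8,20,-67,403,0,-8,20,-67,403,0,-8,20,-67,403,0,-8]
}}

```text
clock: 7.73
position: [0.5236, 0.2319, 0.2585]
ee_rot: [-0.001, -0.075, 0.997, -0.0]
contact_force: [0.0, -0.3, -1.2]
width: 0.0231
gripper_force: 51.1
```

{"op": "apply_moves", "data": {
  "deltas": [20,0,0,0,0,20,0,0,0,0,20,0,0,0,0]
}}

```text
clock: 7.98
position: [0.5237, 0.2289, 0.2594]
ee_rot: [-0.0, -0.072, 0.997, -0.0]
contact_force: [-0.8, 0.1, -1.8]
width: 0.0235
gripper_force: 51.1
```

```bash
cat >> h.py <<'E'
def loc():
    s=get_state();w=s["position"][:2]-C;l=np.array([w@XL,w@YL])*1000;f=np.array(s["contact_force"])
    print("TCP local",l.round(1),"tipz",round((s["position"][2]-.06)*1000,1),"Fx,Fy,z local",round(f[:2]@XL,2),round(f[:2]@YL,2),round(f[2],2),"M",np.round(s["moment"],2),"w",round(s["width"]*1000,1),"t",round(s["clock"],2))
    return l
E
python3 -c "
from h import *
loc();tool([.5244,.2311,.2],98.2)"
```

```text
TCP local [-30.   26.2] tipz 199.4 Fx,Fy,z local -0.75 0.26 -1.8 M [0.   0.06 0.01] w 23.5 t 7.98
pos [0.5237 0.2289 0.2594] yaw 98.28 shift [-1.   2.1 59.4] turn 0.08 t 7.98 F [-0.78  0.15 -1.8 ]
```

The crop shows the eye near top (228,280), the stud foot near (215.3,268.2) and the slot centre near (216,268). So the stud is close to mid-slot, at local y of about 53 mm. I'll descend to just above the eye and check.

{"op": "apply_moves", "data": {
  "deltas": [20,0,2,40,0,20,0,2,80,0,20,0,2,120,0,20,0,2,150,0,20,0,2,165,0,20,0,2,172,0,20,0,2,172,0,20,0,2,172,0,20,0,2,172,0]
}}

```text
clock: 8.73
position: [0.525, 0.2323, 0.0891]
ee_rot: [0.002, -0.073, 0.997, 0.0]
contact_force: [0.5, 0.4, -1.0]
width: 0.024
gripper_force: 51.0
```

```bash
python3 -c "
from h import *
loc()
im=get_image('scene');loc()
p=get_state()['position'];q=proj(im,[p[0],p[1],p[2]-.06]);print(q,proj(im,[*(C+XL*-.0288+YL*.0284),.021]),back(im,(0,0),0)[:0],[(np.round(d['point'],1),d['score']) for d in place_of('puller_tip',im)[:2]])
q=q.astype(int);save(im,'s3.png',(q[0]-40,q[1]-40,q[0]+40,q[1]+20),10)"
```

```text
TCP local [-28.3  29.4] tipz 29.1 Fx,Fy,z local 0.5 0.29 -0.99 M [-0.03 -0.    0.01] w 24.0 t 8.73
TCP local [-28.3  29.6] tipz 29.2 Fx,Fy,z local -0.09 0.25 -1.46 M [ 0.04  0.05 -0.01] w 23.4 t 8.78
[280.7750365  233.29219094] [280.92978475 236.07747222] [] [(array([358.1, 344.9]), 0.92), (array([280.1, 232.9]), 0.57)]
```

View pics/s3.png

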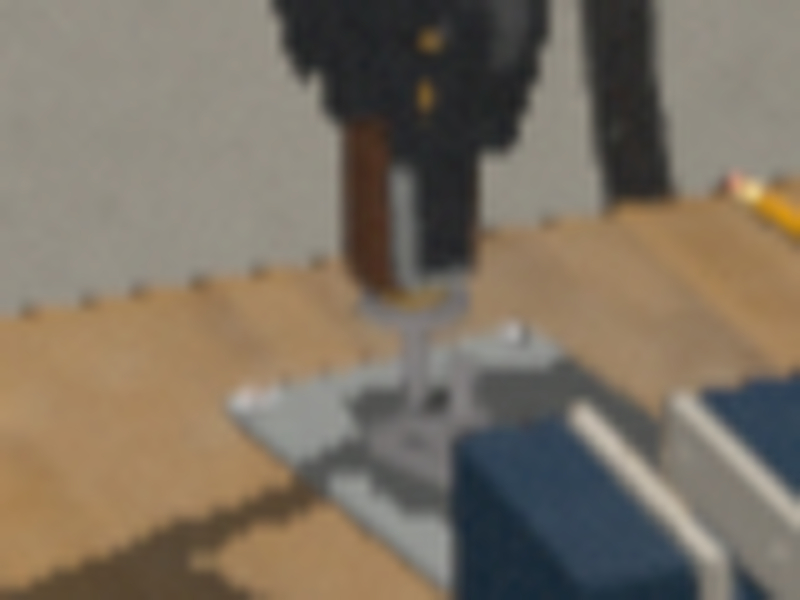

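The pin hangs over the hook plate, with the tip at crop (417,400), right above the eye region. I'll lower it gently.

{"op": "apply_moves", "data": {
  "deltas": [20,1,-1,2,0,20,1,-1,4,0,20,1,-1,6,0,20,1,-1,8,0,20,1,-1,10,0,20,1,-1,11,0,20,1,-1,12,0,20,1,-1,12,0]
}}

```text
clock: 9.5
position: [0.5226, 0.2311, 0.075]
ee_rot: [-0.0, -0.073, 0.997, -0.0]
contact_force: [0.7, -0.0, -0.9]
width: 0.0235
gripper_force: 51.0
```

```bash
python3 -c "
from h import *
loc()"
```

```text
TCP local [-30.9  28.6] tipz 15.0 Fx,Fy,z local 0.7 -0.13 -0.92 M [-0.01  0.06 -0.03] w 23.5 t 9.5
```

{"op": "apply_moves", "data": {
  "deltas": [20,0,0,1,0,20,0,0,2,0,20,0,0,3,0,20,0,0,4,0,20,0,0,5,0,20,0,0,5,0,20,0,0,5,0]
}}

```text
clock: 10.08
position: [0.5227, 0.2311, 0.0702]
ee_rot: [-0.0, -0.073, 0.997, 0.0]
contact_force: [-0.0, 0.6, -1.4]
width: 0.0233
gripper_force: 51.0
```

```bash
python3 -c "
from h import *
loc();get_image('top');loc();get_image('top');loc()"
```

```text
TCP local [-30.8  28.6] tipz 10.2 Fx,Fy,z local 0.06 0.61 -1.45 M [-0.01  0.02  0.02] w 23.3 t 10.08
TCP local [-30.8  28.6] tipz 10.3 Fx,Fy,z local 0.97 0.62 -1.85 M [-0.   -0.04  0.01] w 23.7 t 10.13
TCP local [-30.7  28.6] tipz 10.4 Fx,Fy,z local -0.96 0.14 -1.63 M [ 0.    0.   -0.03] w 23.5 t 10.18
```

{"op": "apply_moves", "data": {
  "deltas": [20,0.5,2,1,0,20,1,4,1,0,20,1.5,6,1,0,20,2,8,1,0,20,2.5,10,1,0,20,3,12,1,0,20,3.5,14,1,0,20,4,16,1,0,20,4,16,1,0,20,4,16,1,0]
}}

```text
clock: 11.02
position: [0.5164, 0.2463, 0.0693]
ee_rot: [0.0, -0.073, 0.997, -0.0]
contact_force: [1.4, -3.5, -2.0]
width: 0.0236
gripper_force: 50.9
```

```bash
python3 -c "
from h import *
l=loc();get_image('top');loc();get_image('top');loc()
im=get_image('scene');loc();q=proj(im,[*(C+YL*.06),.02]);print(q);q=q.astype(int);save(im,'s4.png',(q[0]-30,q[1]-30,q[0]+30,q[1]+15),13)
print([(k,np.round(d['point'],1),d['score']) for k in('eye','notch','slot_mid') for d in place_of(k,im)[:1]])"
```

```text
TCP local [-34.8  44.6] tipz 9.3 Fx,Fy,z local 0.87 -3.68 -1.97 M [-0.67 -0.26 -0.01] w 23.6 t 11.02
TCP local [-34.7  44.5] tipz 9.3 Fx,Fy,z local 1.18 -3.5 -1.36 M [-0.66 -0.3   0.02] w 23.3 t 11.07
TCP local [-34.8  44.5] tipz 9.4 Fx,Fy,z local 1.31 -3.51 -1.61 M [-0.71 -0.31 -0.05] w 23.3 t 11.12
TCP local [-34.8  44.4] tipz 9.3 Fx,Fy,z local 0.27 -3.91 -2.48 M [-0.69 -0.26 -0.06] w 23.1 t 11.17
[284.44396387 230.09771999]
[('eye', array([279.1, 230.9]), 0.46), ('notch', array([284.5, 239.1]), 0.52), ('slot_mid', array([287.2, 227.6]), 0.82)]
```

View pics/s4.png

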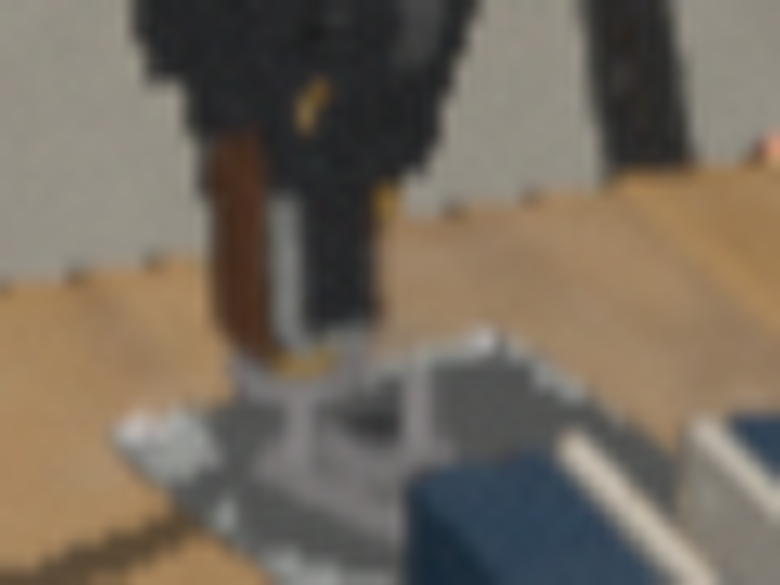

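Hooked: the pull is 3.75 N, which means about 14 mm of stretch and agrees with the geometry. Next I stretch to about 43 mm along the same line, clear of the stud.

{"op": "apply_moves", "data": {
  "deltas": [20,0.7,2.6,0,0,20,1.4,5.2,0,0,20,2.1,7.8,0,0,20,2.8,10.4,0,0,20,3.5,13,0,0,20,4.1,15.6,0,0,20,4.7,18.2,0,0,20,5.4,20.8,0,0,20,6.1,23.4,0,0,20,6.8,26,0,0,20,7.4,28.5,0,0,20,7.4,28.5,0,0],
  "squeeze": 80
}}

```text
clock: 12.32
position: [0.5049, 0.2733, 0.0693]
ee_rot: [0.0, -0.074, 0.997, -0.001]
contact_force: [3.1, -6.5, -1.6]
width: 0.0232
gripper_force: 78.5
```

```bash
python3 -c "
from h import *
for i in range(6):
  l=loc();get_image('top')
v=l+[1,85];print('pin r',np.hypot(*v),np.degrees(np.arctan2(-v[0],v[1])))
im=get_image('scene')
for k,z in(('eye',.0185),('notch',.0185),('puller_tip',.009)):
  for d in place_of(k,im)[:2]:
    w=back(im,d['point'],z)[:2]-C;print(k,np.round(d['point'],1),d['score'],(w@XL*1000).round(1),(w@YL*1000).round(1))
"
```

```text
TCP local [-42.3  72.9] tipz 9.3 Fx,Fy,z local 2.18 -6.88 -1.64 M [-1.31 -0.55  0.03] w 23.2 t 12.32
TCP local [-42.3  72.7] tipz 9.3 Fx,Fy,z local 2.21 -6.88 -1.71 M [-1.33 -0.58 -0.05] w 23.1 t 12.37
TCP local [-42.3  72.6] tipz 9.3 Fx,Fy,z local 2.03 -5.61 -1.27 M [-1.27 -0.55  0.01] w 23.2 t 12.42
TCP local [-42.3  72.5] tipz 9.3 Fx,Fy,z local 1.55 -6.04 -0.96 M [-1.3  -0.51 -0.03] w 23.3 t 12.47
TCP local [-42.2  72.5] tipz 9.3 Fx,Fy,z local 1.72 -6.39 -1.58 M [-1.3  -0.57  0.03] w 23.2 t 12.52
TCP local [-42.2  72.5] tipz 9.3 Fx,Fy,z local 2.04 -6.06 -1.03 M [-1.28 -0.57 -0.05] w 23.4 t 12.57
pin r 162.78991875522124 14.666782873132055
eye [270.8 231.7] 0.57 -37.4 74.3
notch [279.  232.5] 0.57 -19.8 56.8
puller_tip [357.6 345. ] 0.72 -124.6 -461.6
puller_tip [267.2 234.7] 0.59 -46.8 79.7
```

{"op": "apply_moves", "data": {
  "deltas": [20,0.4,1.5,0,0,20,-1.5,2,0,0,20,-3.5,2.5,0,0,20,-5.6,2.9,0,0,20,-8,3.4,0,0,20,-10.4,3.9,0,0,20,-12.7,4.3,0,0,20,-14.6,4.6,0,0,20,-16.5,4.9,0,0,20,-18.3,5.2,0,0,20,-18.3,5.2,0,0]
}}

```text
clock: 13.73
position: [0.5224, 0.2805, 0.0692]
ee_rot: [-0.0, -0.073, 0.997, -0.001]
contact_force: [1.7, -6.6, -1.0]
width: 0.0235
gripper_force: 78.5
```

```bash
python3 -c "
from h import *
F=[]
for i in range(5):
  s=get_state();F.append([*s['contact_force'],*s['moment']]);im=get_image('top')
F=np.mean(F,0);print('F',F[:2]@XL,F[:2]@YL,'M',F[3:].round(3))
l=loc();v=l+[1,85];print('pin r',np.hypot(*v),np.degrees(np.arctan2(-v[0],v[1])))
for k,z in(('eye',.0185),('notch',.0185),('slot_mid',.021)):
  for d in place_of(k,im)[:1]:
    w=back(im,d['point'],z)[:2]-C;print(k,np.round(d['point'],1),d['score'],(w@XL*1000).round(1),(w@YL*1000).round(1))
save(im,'t2.png',(190,235,290,295),8)
"
```

```text
F 1.0063374537333825 -6.916229556134312 M [-1.378 -0.418 -0.008]
TCP local [-24.5  77.4] tipz 9.2 Fx,Fy,z local 1.52 -6.43 -0.01 M [-1.35 -0.4  -0.06] w 23.1 t 13.98
pin r 164.1210732128394 8.21729314635262
notch [212.8 278.4] 0.66 -20.8 59.0
slot_mid [213.7 268.2] 0.86 -0.6 54.1
```

View pics/t2.png

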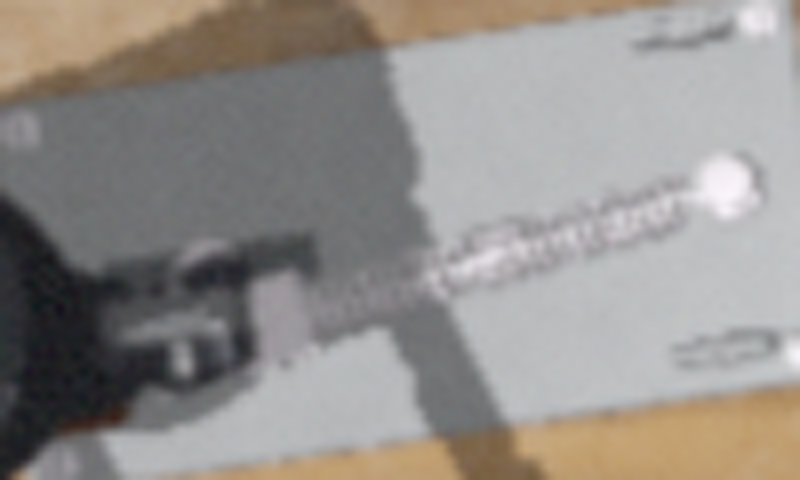

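The crop shows the spring stretched, with the hook plate's block edge (the notch's pivot-side wall) near crop (250,318). The stud foot is at (205,260), just above the plate, with nothing touching yet.

```bash
python3 -c "
from h import *
im=get_image('top');f0=cv2.imread('pics/top0.png').astype(int).sum(2);f1=im['frame'].astype(int).sum(2)
from scipy.ndimage import map_coordinates as mc
def prof(f,ang,xo,rs):
    u=np.array([-np.sin(ang),np.cos(ang)]);n=np.array([np.cos(ang),np.sin(ang)])
    out=[]
    for r in rs:
        v=[]
        for x in xo:
            l=np.array([0,-85.])+u*r+n*x;w=C+(XL*l[0]+YL*l[1])/1000;p=proj(im,[*w,.021]);v.append(mc(f,[[p[1]],[p[0]]],order=1)[0])
        out.append(int(np.mean(v)))
    return out
print('init');rs=np.arange(72,134,2);print(list(zip(rs.tolist(),prof(f0,np.radians(14.4),[-1,1,3,5],rs))))
for a in(8.2,9.5):
  rs=np.arange(110,162,2);print(a,list(zip(rs.tolist(),prof(f1,np.radians(a),[-1,1,3,5],rs))))
"
```

```text
init
[(72, 685), (74, 715), (76, 720), (78, 717), (80, 719), (82, 721), (84, 724), (86, 720), (88, 692), (90, 619), (92, 558), (94, 543), (96, 543), (98, 536), (100, 501), (102, 472), (104, 581), (106, 682), (108, 700), (110, 646), (112, 572), (114, 547), (116, 536), (118, 517), (120, 454), (122, 437), (124, 582), (126, 681), (128, 678), (130, 605), (132, 551)]
8.2 [(110, 403), (112, 412), (114, 440), (116, 460), (118, 467), (120, 466), (122, 460), (124, 450), (126, 365), (128, 251), (130, 208), (132, 240), (134, 319), (136, 346), (138, 321), (140, 282), (142, 276), (144, 333), (146, 372), (148, 334), (150, 248), (152, 201), (154, 183), (156, 179), (158, 155), (160, 149)]
9.5 [(110, 404), (112, 409), (114, 442), (116, 461), (118, 468), (120, 469), (122, 463), (124, 450), (126, 373), (128, 251), (130, 181), (132, 207), (134, 288), (136, 304), (138, 260), (140, 213), (142, 215), (144, 317), (146, 397), (148, 348), (150, 224), (152, 149), (154, 129), (156, 126), (158, 124), (160, 117)]
```

```bash
python3 -c "
from h import *
im=get_image('top');f0=cv2.imread('pics/top0.png')[:,:,::-1].astype(int).sum(2);f1=im['frame'].astype(int).sum(2)
from scipy.ndimage import map_coordinates as mc
def row(f,ang,x,rs):
    a=np.radians(ang);u=np.array([-np.sin(a),np.cos(a)]);n=np.array([np.cos(a),np.sin(a)])
    P=[]
    for r in rs:
        l=np.array([0,-85.])+u*r+n*x;w=C+(XL*l[0]+YL*l[1])/1000;P.append(proj(im,[*w,.021]))
    P=np.array(P);return mc(f,[P[:,1],P[:,0]],order=1)
for nm,f,a,r0 in(('init',f0,14.4,62),('now',f1,9,104)):
  rs=np.arange(r0,r0+66,3);print(nm,rs.tolist())
  for x in range(-14,15,2): print(x,row(f,a,x,rs).tolist())
"
```

```text
init [62, 65, 68, 71, 74, 77, 80, 83, 86, 89, 92, 95, 98, 101, 104, 107, 110, 113, 116, 119, 122, 125]
-14 [550, 548, 536, 533, 538, 540, 538, 550, 548, 546, 541, 542, 542, 539, 543, 546, 544, 538, 543, 540, 537, 542]
-12 [550, 544, 482, 505, 551, 557, 560, 563, 552, 552, 556, 557, 548, 557, 568, 569, 554, 558, 577, 577, 556, 559]
-10 [548, 537, 466, 536, 632, 640, 644, 631, 622, 639, 628, 623, 617, 634, 645, 632, 625, 631, 655, 646, 617, 627]
-8 [527, 520, 478, 640, 703, 715, 715, 706, 711, 709, 710, 692, 701, 697, 701, 702, 691, 698, 688, 683, 678, 692]
-6 [513, 525, 513, 658, 718, 723, 722, 724, 725, 715, 703, 696, 692, 672, 693, 715, 691, 655, 642, 611, 629, 699]
-4 [563, 545, 585, 667, 718, 723, 721, 725, 723, 696, 655, 640, 632, 584, 643, 711, 659, 587, 575, 523, 461, 663]
-2 [605, 607, 617, 665, 712, 720, 719, 725, 721, 668, 587, 563, 566, 469, 584, 702, 649, 561, 545, 484, 403, 640]
0 [632, 662, 621, 669, 713, 720, 719, 725, 721, 653, 558, 542, 543, 454, 562, 693, 654, 560, 545, 493, 441, 645]
2 [629, 639, 622, 663, 719, 719, 720, 724, 719, 654, 553, 543, 540, 467, 589, 703, 
[... 1831 characters left out ...]
 119, 123, 121, 106]
4 [369, 379, 408, 424, 460, 463, 462, 423, 270, 228, 342, 360, 285, 284, 371, 259, 174, 153, 126, 133, 137, 113]
6 [368, 351, 390, 425, 461, 462, 464, 409, 257, 251, 356, 401, 352, 349, 356, 292, 250, 217, 175, 156, 147, 117]
8 [362, 341, 354, 411, 458, 463, 461, 387, 243, 252, 290, 336, 372, 376, 377, 374, 338, 313, 261, 200, 156, 119]
10 [340, 306, 290, 390, 454, 456, 454, 361, 245, 257, 271, 309, 344, 358, 370, 365, 362, 360, 308, 231, 167, 119]
12 [330, 273, 251, 364, 425, 416, 416, 312, 220, 246, 269, 275, 280, 283, 320, 299, 313, 286, 279, 226, 167, 111]
14 [332, 250, 227, 289, 318, 323, 303, 230, 164, 211, 242, 222, 231, 244, 250, 248, 254, 250, 243, 224, 159, 94]
```

Body edge shift gives a stretch of about 42 mm, consistent with force and geometry. The required window is about 41–44.5 mm. I'll swing in gently and watch the force.

{"op": "apply_moves", "data": {
  "deltas": [20,-2,0.2,0,0,20,-4,0.5,0,0,20,-6,0.7,0,0,20,-8,0.9,0,0,20,-9.5,1.1,0,0,20,-11,1.2,0,0,20,-11,1.2,0,0]
}}

```text
clock: 14.82
position: [0.5327, 0.2831, 0.0691]
ee_rot: [-0.001, -0.073, 0.997, -0.001]
contact_force: [0.8, -6.8, -1.9]
width: 0.023
gripper_force: 78.5
```

```bash
cat > m.py <<'E'
from h import *
F=[]
for i in range(4):
  s=get_state();F.append([*s['contact_force'],*s['moment']]);im=get_image('top')
F=np.mean(F,0);print('F',(F[:2]@XL).round(2),(F[:2]@YL).round(2),'M',F[3:].round(3))
l=loc();v=l+[1,85];print('pin x',v[0],'r',np.hypot(*v),'expected Fx',-(F[:2]@YL)*np.tan(np.arctan2(-v[0]+3.5,v[1])))
E
python3 m.py
```

```text
F 0.33 -6.6 M [-1.392 -0.301 -0.006]
TCP local [-13.7  78.6] tipz 9.1 Fx,Fy,z local 0.64 -7.32 -0.94 M [-1.34 -0.29  0.04] w 23.3 t 15.02
pin x -12.724022145184541 r 164.0859209339698 expected Fx 0.6544859681694517
```

{"op": "apply_moves", "data": {
  "deltas": [20,-1,0.1,0,0,20,-2,0.2,0,0,20,-3,0.2,0,0,20,-4,0.3,0,0,20,-5,0.4,0,0,20,-5,0.4,0,0]
}}

```text
clock: 15.52
position: [0.5373, 0.2841, 0.0691]
ee_rot: [-0.001, -0.073, 0.997, -0.001]
contact_force: [1.0, -6.8, -1.0]
width: 0.0233
gripper_force: 78.6
```

```bash
python3 m.py
```

```text
F 0.51 -6.83 M [-1.418 -0.253 -0.025]
TCP local [-8.9 79. ] tipz 9.1 Fx,Fy,z local 0.16 -6.17 -1.3 M [-1.35 -0.26 -0.02] w 23.3 t 15.72
pin x -7.881683424103004 r 164.16332938619303 expected Fx 0.4738991408042066
```

{"op": "apply_moves", "data": {
  "deltas": [20,-1,0,0,0,20,-2,0.1,0,0,20,-3,0.1,0,0,20,-4,0.2,0,0,20,-5,0.2,0,0,20,-5,0.2,0,0]
}}

```text
clock: 16.22
position: [0.5421, 0.285, 0.0691]
ee_rot: [-0.001, -0.073, 0.997, -0.001]
contact_force: [0.5, -6.9, -0.8]
width: 0.0231
gripper_force: 78.6
```

```bash
python3 m.py
```

```text
F 0.26 -6.8 M [-1.426 -0.258 -0.027]
TCP local [-4.  79.2] tipz 9.0 Fx,Fy,z local 0.12 -7.22 -0.69 M [-1.38 -0.26 -0.03] w 22.8 t 16.42
pin x -3.017605538763422 r 164.1948548412439 expected Fx 0.26996435035461575
```

{"op": "apply_moves", "data": {
  "deltas": [20,-1,0,0,0,20,-2,0,0,0,20,-2.5,0,0,0,20,-2.5,0,0,0]
}}

```text
clock: 16.75
position: [0.5444, 0.2853, 0.069]
ee_rot: [-0.001, -0.073, 0.997, -0.001]
contact_force: [1.2, -6.8, -0.7]
width: 0.0235
gripper_force: 78.6
```

```bash
python3 m.py
```

```text
F 0.16 -6.73 M [-1.407 -0.207 -0.034]
TCP local [-1.6 79.2] tipz 9.0 Fx,Fy,z local -0.27 -6.87 -0.58 M [-1.45 -0.22 -0.03] w 23.2 t 16.95
pin x -0.5758072276314783 r 164.16463536226726 expected Fx 0.1670776390259204
```

{"op": "apply_moves", "data": {
  "deltas": [20,-1,0,0,0,20,-2,0,0,0,20,-3,0,0,0,20,-3,0,0,0]
}}

```text
clock: 17.28
position: [0.5463, 0.2856, 0.0688]
ee_rot: [-0.002, -0.073, 0.997, -0.001]
contact_force: [-0.7, -6.9, 0.9]
width: 0.0232
gripper_force: 78.7
```

```bash
python3 m.py
```

```text
F -1.57 -6.45 M [-1.431  0.114 -0.009]
TCP local [ 0.4 79.2] tipz 8.9 Fx,Fy,z local -0.87 -6.67 1.56 M [-1.46  0.11  0.02] w 23.5 t 17.48
pin x 1.395903101381706 r 164.1574841678807 expected Fx 0.08262823518214256
```

It's in the notch, with light contact on the floor (about 1.6 N). I'll back off 1 mm and ease the plate onto the stud.

{"op": "apply_moves", "data": {
  "deltas": [20,0.7,0,0,0,20,1.3,0,0,0,20,1.3,-0.5,0,0,20,1.3,-1,0,0,20,1.3,-1.5,0,0,20,1.3,-2,0,0,20,1.3,-2.5,0,0,20,1.3,-2.5,0,0]
}}

```text
clock: 18.15
position: [0.5462, 0.2831, 0.069]
ee_rot: [-0.001, -0.073, 0.997, -0.001]
contact_force: [1.4, -6.7, -0.6]
width: 0.0231
gripper_force: 78.6
```

```bash
python3 m.py
```

```text
F -0.18 -6.29 M [-1.39e+00 -1.62e-01  1.00e-03]
TCP local [-0.  76.7] tipz 9.0 Fx,Fy,z local -0.3 -8.05 -1.21 M [-1.38 -0.16 -0.01] w 23.1 t 18.35
pin x 0.9625116685334805 r 161.69456599642365 expected Fx 0.0987272461360202
```

{"op": "apply_moves", "data": {
  "deltas": [20,0,-0.4,0,0,20,0,-0.8,0,0,20,0,-1.2,0,0,20,0,-1.6,0,0,20,0,-2,0,0,20,0,-2,0,0]
}}

```text
clock: 18.85
position: [0.5465, 0.2812, 0.069]
ee_rot: [-0.001, -0.073, 0.997, -0.001]
contact_force: [0.4, -5.6, -0.4]
width: 0.0231
gripper_force: 78.7
```

```bash
python3 m.py
```

```text
F -0.34 -6.41 M [-1.304 -0.131  0.009]
TCP local [-0.  74.8] tipz 9.0 Fx,Fy,z local -0.64 -6.69 -0.16 M [-1.28 -0.21  0.  ] w 23.3 t 19.05
pin x 0.9778264282512746 r 159.85192636952382 expected Fx 0.10120377737983492
```

{"op": "apply_moves", "data": {
  "deltas": [20,0,-0.3,0,0,20,0,-0.6,0,0,20,0,-0.9,0,0,20,0,-1.2,0,0,20,0,-1.5,0,0,20,0,-1.5,0,0]
}}

```text
clock: 19.55
position: [0.5467, 0.2802, 0.0691]
ee_rot: [-0.001, -0.073, 0.997, -0.001]
contact_force: [0.8, -3.9, -0.2]
width: 0.0229
gripper_force: 78.6
```

```bash
python3 m.py
```

```text
F -0.33 -5.45 M [-1.157 -0.115 -0.014]
TCP local [-0.  73.7] tipz 9.0 Fx,Fy,z local -0.08 -4.07 -1.16 M [-1.15 -0.15 -0.02] w 23.4 t 19.75
pin x 0.9661058387902711 r 158.74315269962128 expected Fx 0.08695069115173777
```

{"op": "apply_moves", "data": {
  "deltas": [20,0,-0.4,0,0,20,0,-0.8,0,0,20,0,-1.2,0,0,20,0,-1.6,0,0,20,0,-2,0,0,20,0,-2.4,0,0,20,0,-2.4,0,0]
}}

```text
clock: 20.33
position: [0.5487, 0.2794, 0.0696]
ee_rot: [0.001, -0.073, 0.997, 0.001]
contact_force: [-0.3, 0.9, -1.0]
width: 0.0234
gripper_force: 78.7
```

```bash
python3 m.py
```

```text
F 0.1 0.59 M [-0.013 -0.003 -0.005]
TCP local [ 1.6 72.2] tipz 9.5 Fx,Fy,z local -0.42 -0.4 -0.93 M [-0.05  0.02 -0.01] w 23.1 t 20.53
pin x 2.569339713888314 r 157.2357113563236 expected Fx -0.003482693442978154
```

Load is now fully on the stud. I'll centre the pin in the eye and lift straight out.

{"op": "apply_moves", "data": {
  "deltas": [20,0.7,-0.7,0,0,20,1.4,-1.4,0,0,20,2,-2,0,0,20,2,-2,0,0,20,2,-2,0,0]
}}

```text
clock: 20.95
position: [0.5464, 0.2761, 0.0694]
ee_rot: [0.0, -0.073, 0.997, 0.0]
contact_force: [0.2, -0.7, -1.9]
width: 0.0233
gripper_force: 78.7
```

```bash
python3 m.py
```

```text
F 0.18 -0.03 M [ 0.015  0.006 -0.026]
TCP local [-0.7 69.8] tipz 9.4 Fx,Fy,z local -0.35 0.48 -0.84 M [ 0.01  0.   -0.02] w 23.3 t 21.15
pin x 0.2945712701435719 r 154.80372643002397 expected Fx 0.0006986671540849756
```

{"op": "apply_moves", "data": {
  "deltas": [20,0,0,-3,0,20,0,0,-6,0,20,0,0,-10,0,20,0,0,-15,0,20,0,0,-25,0,20,0,0,-55,0,20,0,0,-95,0,20,0,0,-135,0,20,0,0,-175,0,20,0,0,-190,0,20,0,0,-190,0,20,0,0,-190,0]
}}

```text
clock: 22.15
position: [0.5466, 0.2762, 0.2608]
ee_rot: [0.001, -0.073, 0.997, 0.0]
contact_force: [-0.2, -0.8, -1.3]
width: 0.0229
gripper_force: 78.9
```

```bash
python3 -c "
from h import *
loc();tool([.4599,-.1735,.26],90.38)"
```

```text
TCP local [-0.6 69.8] tipz 200.8 Fx,Fy,z local -0.31 -0.76 -1.26 M [ 0.07 -0.04  0.01] w 22.9 t 22.15
pos [0.5466 0.2762 0.2608] yaw 98.38 shift [ 1.513e+02 -4.323e+02  1.000e-01] turn 8.0 t 22.15 F [-0.2  -0.79 -1.26]
```

{"op": "apply_moves", "data": {
  "deltas": [20,6,-18,0,1,20,18,-52,0,4,20,151,-432,0,8,20,151,-432,0,8,20,151,-432,0,8,20,151,-432,0,8,20,151,-432,0,8,20,151,-432,0,8,20,151,-432,0,8,20,151,-432,0,8,20,151,-432,0,8,20,151,-432,0,8]
}}

```text
clock: 23.15
position: [0.4577, -0.176, 0.257]
ee_rot: [-0.002, -0.002, 1.0, 0.0]
contact_force: [1.5, -0.7, -1.1]
width: 0.023
gripper_force: 78.9
```

{"op": "apply_moves", "data": {
  "deltas": [20,0,0,0,0,20,0,0,0,0,20,0,0,0,0,20,0,0,0,0]
}}

```text
clock: 23.48
position: [0.4596, -0.1718, 0.2583]
ee_rot: [-0.001, -0.004, 1.0, 0.001]
contact_force: [0.6, -1.2, -1.1]
width: 0.0231
gripper_force: 79.0
```

```bash
python3 -c "
from h import *
tool([.4599,-.1735,.11],90.38)
im=get_image('top')
for k,z in(('eye',.0185),('notch',.0185)):
  for d in place_of(k,im)[:1]:
    w=back(im,d['point'],z)[:2]-C;print(k,np.round(d['point'],1),d['score'],(w@XL*1000).round(1),(w@YL*1000).round(1))
s=cv2.resize(im['frame'][235:295,190:290,::-1],(800,300));sc=get_image('scene');b=cv2.resize(sc['frame'][190:340,230:430,::-1],(800,300))
a=cv2.resize(im['frame'][235:295,190:290,::-1],(500,300),interpolation=cv2.INTER_CUBIC);b=cv2.resize(sc['frame'][220:340,245:365,::-1],(300,300),interpolation=cv2.INTER_CUBIC)
cv2.imwrite('pics/fin.png',np.hstack([a,b]))"
```

```text
pos [ 0.4596 -0.1718  0.2583] yaw 90.45 shift [ -0.6  -2.  148.3] turn 0.07 t 23.48 F [ 0.58 -1.22 -1.12]
eye [208.1 265.6] 0.72 6.8 65.5
notch [215.2 263.7] 0.79 8.5 50.5
```

View pics/fin.png

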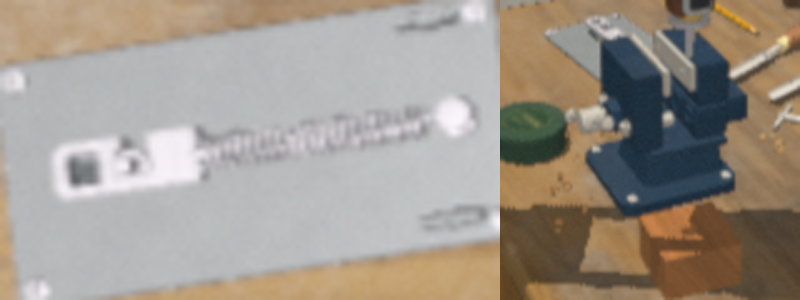

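The plate is hooked on the stud (stud inside the notch at crop (130,160)) and the spring is stretched straight. Now the puller goes back.

{"op": "apply_moves", "data": {
  "deltas": [20,-0.5,-2,40,0,20,-0.5,-2,80,0,20,-0.5,-2,115,0,20,-0.5,-2,138,0,20,-0.5,-2,145,0,20,-0.5,-2,145,0,20,-0.5,-2,145,0,20,-0.5,-2,145,0]
}}

```text
clock: 24.35
position: [0.4622, -0.1759, 0.1161]
ee_rot: [0.002, -0.004, 1.0, -0.001]
contact_force: [-0.0, -0.7, -1.7]
width: 0.0232
gripper_force: 78.9
```

```bash
python3 -c "
from h import *
tool([.4599,-.1735,.0705],90.38)
im=get_image('scene');p=get_state()['position']
print([(np.round(d['point'],1),d['score'],back(im,d['point'],p[2]-.06).round(4)) for d in place_of('puller_tip',im)[:2]],proj(im,[p[0],p[1],p[2]-.06]))
tool([.4599,-.1735,.0705],90.38)"
```

```text
pos [ 0.4622 -0.1759  0.1161] yaw 90.41 shift [ 2.4  2.5 45.6] turn 0.03 t 24.35 F [-0.01 -0.68 -1.72]
[(array([359.4, 342.5]), 0.62, array([ 0.4768, -0.3124,  0.0562])), (array([323.1, 304.6]), 0.54, array([ 0.4677, -0.1749,  0.0562]))] [320.82166151 305.48622251]
pos [ 0.4619 -0.1758  0.1161] yaw 90.39 shift [ 2.2  2.4 45.6] turn 0.01 t 24.45 F [-0.41  0.32 -2.03]
```

{"op": "apply_moves", "data": {
  "deltas": [20,2,2.3,5,0,20,2,2.3,8,0,20,2,2.3,10,0,20,2,2.3,10,0,20,2,2.3,10,0]
}}

```text
clock: 24.87
position: [0.4584, -0.1729, 0.1042]
ee_rot: [-0.0, -0.003, 1.0, 0.0]
contact_force: [-0.9, 1.2, -1.3]
width: 0.023
gripper_force: 78.9
```

```bash
python3 -c "
from h import *
tool([.4599,-.1735,.0705],90.38);get_image('top');tool([.4599,-.1735,.0705],90.38)"
```

```text
pos [ 0.4584 -0.1729  0.1042] yaw 90.38 shift [-1.5 -0.6 33.7] turn -0.0 t 24.87 F [-0.86  1.17 -1.31]
pos [ 0.4586 -0.173   0.1043] yaw 90.38 shift [-1.3 -0.5 33.8] turn -0.0 t 24.92 F [ 0.73  0.21 -1.32]
```

Tip is at about 44 mm, just above the hole. I'll enter slowly.

{"op": "apply_moves", "data": {
  "deltas": [20,-1.3,-0.5,1,0,20,-1.3,-0.5,2,0,20,-1.3,-0.5,4,0,20,-1.3,-0.5,6,0,20,-1.3,-0.5,8,0,20,-1.3,-0.5,10,0,20,-1.3,-0.5,10,0]
}}

```text
clock: 25.5
position: [0.4595, -0.1733, 0.0938]
ee_rot: [-0.0, -0.003, 1.0, 0.0]
contact_force: [-0.1, -0.3, -2.4]
width: 0.0231
gripper_force: 78.9
```

```bash
python3 -c "
from h import *
tool([.4599,-.1735,.0705],90.38);loc()"
```

```text
pos [ 0.4595 -0.1733  0.0938] yaw 90.38 shift [-0.4 -0.3 23.3] turn -0.0 t 25.5 F [-0.14 -0.35 -2.36]
TCP local [-151.2 -362.5] tipz 33.8 Fx,Fy,z local -0.18 -0.33 -2.36 M [-0.01  0.04  0.06] w 23.1 t 25.5
```

In the hole with no load. Lowering the rest.

{"op": "apply_moves", "data": {
  "deltas": [20,-0.4,-0.3,3,0,20,-0.4,-0.3,6,0,20,-0.4,-0.3,9,0,20,-0.4,-0.3,12,0,20,-0.4,-0.3,15,0,20,-0.4,-0.3,18,0,20,-0.4,-0.3,20,0,20,-0.4,-0.3,21,0,20,-0.4,-0.3,22,0,20,-0.4,-0.3,23,0,20,-0.4,-0.3,23,0]
}}

```text
clock: 26.42
position: [0.4602, -0.1737, 0.0712]
ee_rot: [-0.0, -0.003, 1.0, 0.0]
contact_force: [0.3, -0.4, -1.9]
width: 0.023
gripper_force: 78.9
```

```bash
python3 -c "
from h import *
tool([.4599,-.1735,.0705],90.38);loc()"
```

```text
pos [ 0.4602 -0.1737  0.0712] yaw 90.38 shift [0.3 0.2 0.7] turn 0.0 t 26.42 F [ 0.27 -0.39 -1.92]
TCP local [-150.6 -363.1] tipz 11.2 Fx,Fy,z local 0.21 -0.43 -1.92 M [-0.04  0.02 -0.03] w 23.0 t 26.42
```

{"op": "apply_moves", "data": {
  "deltas": [20,0,0,0.6,0,20,0,0,1.2,0,20,0,0,1.6,0,20,0,0,1.6,0]
}}

```text
clock: 26.75
position: [0.4604, -0.1738, 0.0701]
ee_rot: [0.0, -0.003, 1.0, -0.0]
contact_force: [-1.0, 0.6, 3.5]
width: 0.0229
gripper_force: 79.7
```

```bash
python3 -c "
from h import *
loc()"
```

```text
TCP local [-150.4 -363.2] tipz 10.1 Fx,Fy,z local -0.91 0.74 3.48 M [-0.01  0.14 -0.  ] w 22.9 t 26.75
```

Guard is resting on the block (+5 N). Release slowly, then rise.

{"op": "apply_moves", "data": {
  "deltas": [26,0,0,0,0,32,0,0,0,0,45,0,0,0,0,60,0,0,0,0,85,0,0,0,0,85,0,0,0,0,85,0,0,0,0,85,0,0,0,0,85,0,0,0,0,85,0,0,0,0]
}}

```text
clock: 27.58
position: [0.4603, -0.1737, 0.0697]
ee_rot: [0.0, -0.003, 1.0, 0.0]
contact_force: [0.7, 0.0, 0.6]
width: 0.0851
gripper_force: 0.0
```

{"op": "apply_moves", "data": {
  "deltas": [85,0,0,-10,0,85,0,0,-40,0,85,0,0,-80,0,85,0,0,-120,0,85,0,0,-160,0,85,0,0,-190,0,85,0,0,-190,0,85,0,0,-190,0,85,0,0,-190,0,85,0,0,-190,0]
}}

```text
clock: 28.42
position: [0.4593, -0.1732, 0.258]
ee_rot: [-0.002, -0.003, 1.0, 0.001]
contact_force: [0.3, -0.3, -0.1]
width: 0.0852
gripper_force: 0.0
```

```bash
python3 -c "
from h import *
loc()
a=cv2.imread('pics/scene0.png').astype(int);im=get_image('scene');b=im['frame'][:,:,::-1].astype(int)
print('stand region diff',np.abs(a-b)[278:345,300:342].mean())
for k,z in(('puller_grip',.072),('stand_hole',.04)): print(k,[(np.round(d['point'],1),d['score'],back(im,d['point'],z).round(4)) for d in place_of(k,im)[:2]])
im=get_image('top')
for k,z in(('eye',.0185),('notch',.0185)):
    d=place_of(k,im)[0];w=back(im,d['point'],z)[:2]-C;print(k,np.round(d['point'],1),d['score'],(w@XL*1000).round(1),(w@YL*1000).round(1))
"
```

```text
TCP local [-151.5 -362.5] tipz 198.0 Fx,Fy,z local 0.28 -0.33 -0.06 M [ 0.01  0.01 -0.04] w 85.2 t 28.42
stand region diff 11.658374792703151
puller_grip [(array([319.4, 293.7]), 0.76, array([ 0.4676, -0.1566,  0.072 ])), (array([321.7, 349.9]), 0.73, array([ 0.3977, -0.3192,  0.072 ]))]
stand_hole [(array([322.7, 312.8]), 0.9, array([ 0.4645, -0.1801,  0.04  ]))]
eye [204.2 269. ] 0.83 1.0 74.3
notch [215.3 266.2] 0.9 3.3 50.9
```

```bash
python3 -c "
from h import *
a=cv2.imread('pics/scene0.png');b=get_image('scene')['frame'][:,:,::-1].copy()
for f in(a,b):
  h=cv2.cvtColor(f,cv2.COLOR_BGR2HSV);m=(h[...,0]>18)&(h[...,0]<35)&(h[...,1]>130);ys,xs=np.nonzero(m[280:296,310:332]);print('cap',xs.mean()+310,ys.mean()+280,len(xs))
  print('col320',f[280:335,321].astype(int).sum(1).tolist())
ea=cv2.Canny(a,60,150);eb=cv2.Canny(b,60,150)
r=cv2.matchTemplate(eb[270:340,295:350],ea[282:314,308:334],cv2.TM_CCOEFF_NORMED);_,v,_,l=cv2.minMaxLoc(r);print(v,l[0]+295-308,l[1]+270-282)"
```

```text
cap 320.5 288.125 16
col320 [140, 151, 150, 154, 153, 187, 290, 411, 469, 439, 353, 257, 231, 202, 166, 164, 161, 158, 152, 162, 152, 158, 160, 158, 161, 154, 155, 156, 159, 162, 191, 254, 310, 334, 404, 427, 365, 352, 352, 349, 353, 327, 276, 232, 229, 225, 231, 242, 244, 245, 250, 246, 236, 243, 247]
cap 320.6 287.8 15
col320 [136, 150, 155, 156, 161, 206, 260, 271, 266, 251, 210, 191, 177, 159, 164, 159, 164, 150, 162, 162, 165, 163, 163, 159, 155, 161, 160, 163, 164, 160, 211, 279, 347, 452, 495, 362, 246, 207, 200, 197, 210, 248, 268, 237, 237, 231, 244, 247, 249, 253, 260, 251, 245, 249, 254]
0.5309191942214966 0 0
```

The puller is back at exactly its original height and position (cap shift under 0.5 px), and nothing is being touched. Handing in.

```bash
python3 -c "
from rig import *
print(sign_off())"
```

```text
the job is handed in; nothing more can be done
None
```

The spring is stretched and its plate hooked on the stud, the puller is back fully down in its stand, and the job was handed in at about 28.5 s of the 72 s; the only other thing that moved was the orange look-alike puller, which toppled over before the gripper reached the stand.

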